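# Mount the cuvette holder on the photometer rail

### The arm

A 6-joint arm with a two-finger parallel gripper is mounted at the origin on the work surface. World frame = base frame: x ahead of the robot, y to its left, z up, the work surface at z = 0. Lengths are in mm, angles in rad, forces in N, time in s.
With the tool pointing down it reaches from about 350 to 775 mm from the base axis. Payload 7.3 kg.
Tool frame: the origin (TCP) lies at the very end of the fingers, on their centre line; the grasp point (between the pads) lies 19 mm behind it; x points along the fingers, z is the direction in which the jaws open and shut, and the axes are right-handed (so a half turn about x gives the same grasp; the last joint's range is limited). The gripper opens to 92 mm and grips with 3 to 60 N. Pads are 19 mm wide; open, the fingers measure 130 mm over their backs; the gripper's body (75 mm by 190 mm) begins 47 mm behind the grasp point.
Start: joints at [-1.436, 0.342, 1.524, -0, 1.275, -0.146], TCP at [145.512, -504.451, 226.741] pointing down, gripper open.
Joint ranges: [-2.53, 2.53], [-0.77, 2.02], [0.04, 2.7], [-1, 4.14], [0.28, 2.66], [-3.11, 3.11]. Speed limits (rad/s): [2.57, 2.57, 3.14, 3.14, 3.14, 3.14].

### API

Orientations are given as [roll, pitch, yaw] about the fixed x, y, z axes, in that order (R = Rz(yaw) Ry(pitch) Rx(roll)).
In Python, from plant import * gives the robot as it stands.
- The arm moves only by the tool carry_out, never from a script. Its argument "rows" is a list of rows, each a list of 4 numbers: the shift along the world's x, y, z in mm, then the turn about the world's z in degrees. In form: [[x, y, z, twist], ...]. A call has 1 to 20 rows; each row is the pose to reach, as a shift and turn from the pose measured when the call began; what a row does not reach only later rows make up. A row lasts 1/12 s, in which the tool goes at most 41.7 mm and 7.16 degrees, less where a joint would pass 70% of its speed; a pose out of reach is approached as far as the arm can. A call with a gripper value outside its range is refused whole. "hand" is the finger opening in mm, from 0 to 91.8, set as the call begins (left out, the last holds). The fingers move at their own pace and stop on an object; the grip force is fixed at half the most. Time passes only in rows, so rows that repeat a pose let the fingers close. It gives the time, the measured TCP pose, the force and the opening at its end, in the units of the state.
- get_obs(): the state, without advancing time (a new reading comes with each control period).
- capture(name): name is "scene" or "side" or "wrist"; returns the picture (400x640x3 uint8, red, green, blue); there is no depth.
- camera_info(name): a dict with "camera_matrix" (3x3 intrinsics, pixels), "pose" (4x4, takes a point from camera to world coordinates); the wrist camera has in their place "mount" (4x4, takes a point from camera to tool coordinates, whose origin is the TCP and whose axes are the tool frame's). Camera axes: x right, y down, z forward; pixel columns grow to the right and rows downward; lengths in mm; the calibration is good to about 2 mm. A picture is of the moment at which its call begins: read the wrist's pose just before it. camera_info takes no time and is no camera call.
- close_job(): hands the job in, once; it reports no verdict.
The state is a dict: "time": time; "joint_positions": joint angles; "dq": joint speeds; "tau": joint torques, N m; "tool_pos": TCP position; "tcp_rot": TCP orientation; "contact_force": force on the tool from outside, world axes, zero at the start; "moment": the same for the moment, N m; "grip_width": finger opening in mm.
Only numpy, scipy, OpenCV 4.12 (cv2) and the standard library are available. Lean on these libraries where they do the work, as an engineer would, in place of code of your own. Each camera call takes 0.05 s, during which the arm holds its last target. There are 200 camera calls.

### The job

Take the cuvette holder out of the tray and slide it onto the photometer's dovetail rail from the free end, clamp knob towards the robot, all the way until it butts against the lamp's carrier. Then turn its clamp knob clockwise until it is tight, so that the holder stays put, and let go. Leave the detector head where it stands in the tray.

Things in the scene. Friction and masses are not known exactly. Their poses are not given: they have to be found in the camera images.
- holder_mid (a point): Centre of the cuvette holder's dark metal block: 48 (x) x 40 (y) x 60 (z) mm, a 12.5 mm square well in its top, round windows in its y faces; gripped across x or y. 52 mm above the jaws' underside, 30 mm below the top. z up, y along the channel (+y goes to the lamp), clamp knob on -x. Seen from above it is the one with the square block. About 0.45 kg with its carrier.
- holder: The holder's dovetail carrier, origin under its middle, same axes: plate 64 (x) x 60 (y) mm, its top 22 mm up, on two jaws 12 mm deep. Channel along y, 43 mm wide at its top, 29 mm at the bottom, open at both ends. Stands on its jaws. A lug on the -x side carries the clamp knob, which reaches to x = -83 mm and up to 58 mm; its head is 24 mm from the block.
- knob_grip (a point): Middle of the head of the holder's clamp knob: black, fluted, round, 30 mm across, 18 mm long, on an 8 mm shank. It lies at (-65, 0, 44) mm from holder. Its axis points up and out, along (-0.375, 0, 0.927) in the holder's axes, 22 degrees from vertical. This point has the holder's axes and does not turn with the knob.
- clamp (a joint): Angle of that knob, rad: starts slack at 0 to 0.5, grows clockwise (looking at its head from outside), ends at a hard stop at 2.6; tight above 2.2. Stiff (0.06 N m), stays where it is left. It pushes a gib into the channel, 1.7 mm per rad, that grips the rail from about 2 rad on, so it must stay slack until the holder is home.
- rail_mouth (a point): Middle of the free end of the rail, on its flat top, 42 mm above the bench. Axes: y along the rail to the lamp, x across (-x is the robot's side), z up. The last 14 mm are a lead-in taper (3.5 mm a side, 2.5 mm in height). The bench from this end to the tray is clear, at least 110 mm: room to set the holder down.
- rail: Fixed aluminium dovetail rail, origin under its middle, same axes; 300 mm long, 40 mm wide at the top (42 mm up), narrowing to 26 mm 12 mm lower; web 22 mm wide; foot plate 70 mm wide, 8 mm thick. A slack carrier on it has 1.6 mm play to each side, may lift 2.5 mm, and has its jaws' underside 30 mm above the bench. Slides easily (friction 0.2).
- rail_seat (a point): Where holder_mid lies when the holder is home on the rail, butting against the lamp's carrier: 170 mm in +y from rail_mouth, 40 mm above the rail's top, 82 mm above the bench. Same axes. Here the tip of the lamp's round snout is 2 mm from the block's +y face: no room for a finger there, so hold it by its x faces or push it.
- lamp: Lamp, fixed on the rail, from 30 mm beyond rail_seat: a carrier 90 mm long under a finned grey box 72 mm wide, up to 142 mm above the bench. Its own clamp knob (fixed, cannot turn) stands 75 mm along the rail from the holder's. Origin 30 mm above the bench, under its middle.
- tray: Fixed grey tray, 260 (x) x 130 (y) mm, floor 4 mm, origin under its centre. Dividers along y, 80 mm high, 4 mm thick, at x = -128, 0, 128 mm; rims at the y ends 24 mm high. Holder and detector head stand in a compartment each (either one), channel along y, knob to -x; a divider 12 mm from the block's +x face: take the holder by its y faces.
- detector_mid (a point): Detector head, stays in the tray: loose, the same carrier and clamp knob, but a horizontal round aluminium barrel, 42 mm across, on a post in place of the block. The point is 52 mm above the underside of its jaws, over its middle.
Not all that is in view belongs to the job. What is shaped like the holder but purple is not meant.

How it is judged (in metres and radians):
On the way, in this order (a step that is already met when the one before it is completed fails the run):
1. the cuvette holder is on the rail and butts against the lamp's carrier (x of holder_mid in the frame of rail_seat between -0.005 and 0.005 m and y of holder_mid in the frame of rail_seat between -0.005 and 0.004 m and z of holder_mid in the frame of rail_seat between -0.004 and 0.004 m and angle between the y axis of holder_mid and the y axis of rail_seat, either way round below 0.08 rad and angle between holder_mid's own z axis and vertical below 0.08 rad and x of knob_grip in the frame of rail_seat below -0.05 m), for 0.2 s.
2. its clamp knob is tight, with the holder still there (all of step 1 and value of joint clamp above 2.2 rad), for 0.2 s.
At the end, for the whole second after the job is handed in: The cuvette holder sits on the rail, knob towards the robot side, within 5 mm of touching the lamp's carrier and 5 mm of the rail's middle line, at rest, its clamp knob turned beyond 2.2 rad; the detector head stands within 30 mm of where it was (all of step 2 and linear speed of holder below 0.02 m/s and distance of detector_mid from where it was at the start of the episode below 0.03 m).
It fails at once if the detector head is knocked over or taken out of its place (distance of detector_mid from where it was at the start of the episode above 0.04 m or angle between detector_mid's own z axis and vertical above 0.5 rad).
It also fails if it takes over 72 s, if anything falls off the work surface, if the arm or the gripper's body presses on something with over 40 N, if the wrist force passes 120 N, or if a joint passes its speed limit or range.

## Working session

There is one attempt and no reset: what is moved stays moved. The work goes in short steps, Python scripts to look and compute and a tool call to move; the robot and the scene stay as the last step left them, time stands still between calls to the robot, and variables do not carry over. Pictures are saved under pics/ and viewed, about 8 in all and at most 12, crops included, and the job is handed in when it is done.

Besides the shell and the picture viewer there is one more tool, called after "Call:" as name(argument=value, ...) on one line, values as JSON. carry_out: Moves the arm, as the interface text tells. Its arguments: {"type":"object","properties":{"rows":{"type":"array"},"hand":{"type":"number"}},"required":["rows"]}

```bash
mkdir -p pics; cat > h.py <<'E'
from plant import *
import numpy as np, cv2
from scipy.spatial.transform import Rotation as R
def save(n,f,crop=None,s=1):
    im=capture(n)
    np.save('pics/'+f+'.npy',im)
    v=im if crop is None else im[crop[1]:crop[3],crop[0]:crop[2]]
    v=cv2.resize(v,None,fx=s,fy=s,interpolation=cv2.INTER_CUBIC)
    cv2.imwrite('pics/'+f+'.png',v[:,:,::-1]); return im
def campose(n,obs=None):
    c=camera_info(n)
    if n!='wrist': return np.array(c['camera_matrix']),np.array(c['pose'])
    o=obs or get_obs(); T=np.eye(4); T[:3,:3]=R.from_euler('xyz',o['tcp_rot']).as_matrix(); T[:3,3]=o['tool_pos']
    return np.array(c['camera_matrix']),T@np.array(c['mount'])
def ray(K,T,uv):
    d=T[:3,:3]@np.linalg.solve(K,[uv[0],uv[1],1]); return T[:3,3],d
def onz(K,T,uv,z):
    p,d=ray(K,T,uv); return p+d*(z-p[2])/d[2]
def proj(K,T,P):
    q=T[:3,:3].T@(np.asarray(P,float)-T[:3,3]); q=K@q; return q[:2]/q[2]
E
python3 - <<'E'
from h import *
o=get_obs();print(o)
for n in ['scene','side','wrist']:
    K,T=campose(n,o);print(n,K.round(1).tolist(),T.round(3).tolist())
a=save('scene','a1');b=save('side','a2');c=save('wrist','a3')
E
```

```text
{'time': 0.0, 'joint_positions': array([-1.43597274e+00,  3.42725965e-01,  1.52500588e+00, -1.55623203e-05,
        1.27537980e+00, -1.46003175e-01]), 'dq': array([ 0.00205854, -0.00062411,  0.00090946, -0.00136826, -0.00105549,
       -0.00100375]), 'tau': array([ 2.42925933e-03, -4.31231582e+01, -2.44226217e+01,  7.18547311e-02,
        5.57890011e-02, -1.50780929e-04]), 'tool_pos': array([ 145.46504662, -504.03187766,  226.04715822]), 'tcp_rot': array([3.00538599, 1.56927726, 1.71542096]), 'contact_force': array([0.44079637, 0.58059622, 0.19234062]), 'moment': array([-0.07322088, -0.03824315, -0.04758684]), 'grip_width': 91.5659922925895}
scene [[362.6, 0.0, 315.1], [0.0, 362.6, 195.9], [0.0, 0.0, 1.0]] [[-0.583, 0.519, -0.625, 1105.061], [0.812, 0.391, -0.434, 314.545], [0.019, -0.76, -0.649, 601.637], [0.0, 0.0, 0.0, 1.0]]
side [[501.6, 0.0, 330.5], [0.0, 501.6, 201.0], [0.0, 0.0, 1.0]] [[0.995, -0.066, 0.074, 504.075], [-0.099, -0.65, 0.754, -915.917], [-0.002, -0.757, -0.653, 848.673], [0.0, 0.0, 0.0, 1.0]]
wrist [[290.8, 0.0, 315.6], [0.0, 290.8, 199.1], [0.0, 0.0, 1.0]] [[0.277, -0.928, -0.25, 212.305], [-0.961, -0.267, -0.071, -486.902], [-0.001, 0.259, -0.966, 385.018], [0.0, 0.0, 0.0, 1.0]]
```

View pics/a1.png

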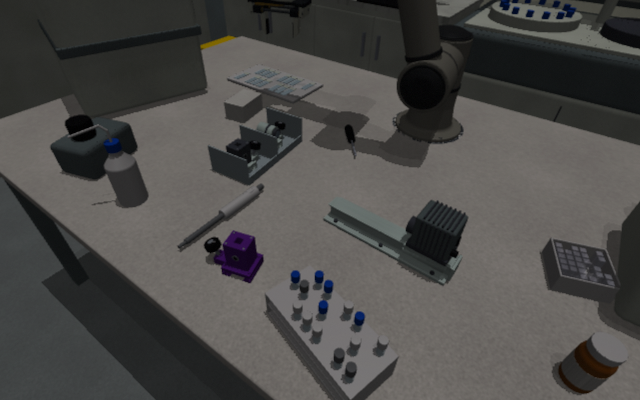

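View pics/a2.png

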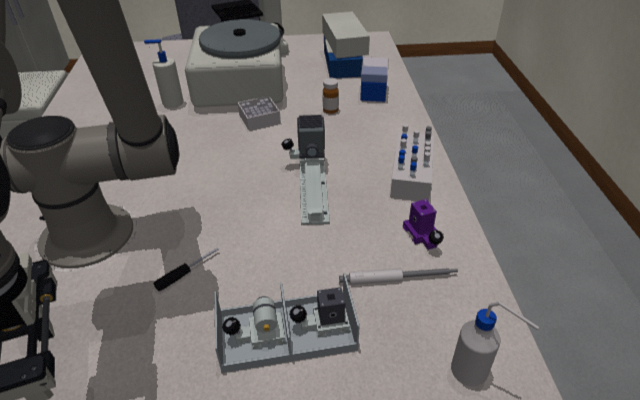

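```bash
python3 - <<'E'
from h import *
im=np.load('pics/a2.npy')
a=cv2.resize(im[270:375,205:365],None,fx=3,fy=3,interpolation=cv2.INTER_CUBIC)
b=cv2.resize(im[105:235,265:340],None,fx=4,fy=4,interpolation=cv2.INTER_CUBIC)
H=max(a.shape[0],b.shape[0]);v=np.zeros((H,a.shape[1]+b.shape[1],3),np.uint8)
v[:a.shape[0],:a.shape[1]]=a;v[:b.shape[0],a.shape[1]:]=b
print(a.shape,b.shape)
cv2.imwrite('pics/b.png',v[:,:,::-1])
K,T=campose('side')
for n,uv,z in [('block top',(331,294),86),('knob',(298,314),48),('det knob',(231,326),48),('rail free end L',(302,220),8),('rail free end R',(328,220),8),('lamp top',(311,120),142),('mouthtop',(314,212),42)]:
    print(n,onz(K,T,uv,z).round(0))
E
```

```text
(315, 480, 3) (520, 300, 3)
block top [ 564. -307.   86.]
knob [ 499. -319.   48.]
det knob [ 371. -334.   48.]
rail free end L [523. -10.   8.]
rail free end R [586. -16.   8.]
lamp top [565. 233. 142.]
mouthtop [552. -21.  42.]
```

View pics/b.png

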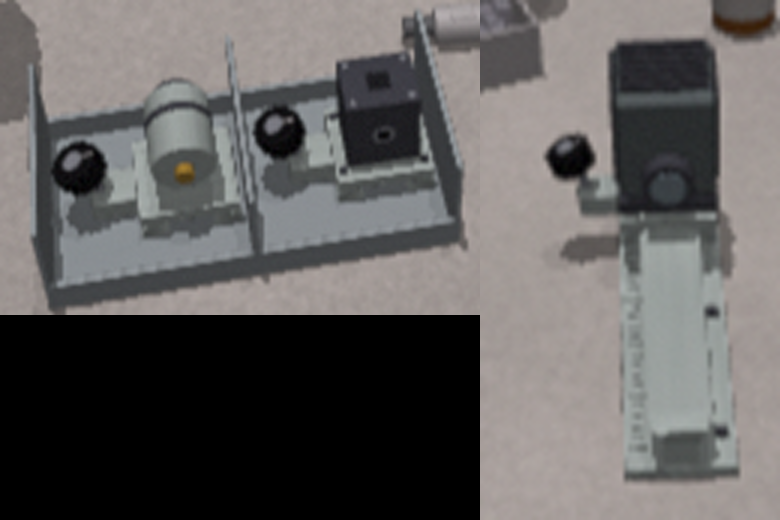

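The choice is between three things in the side view. The dark square block with a well at (331,300) is the holder. The round barrel at (265,315) is the detector. The purple lookalike is at (423,222). The crop confirms the block as the holder, in the +x compartment with its knob towards the robot. The rail's free end faces the tray. I'll move above the holder for a wrist view.

Call:
carry_out(rows=[[35, 16, 5, -1], [70, 32, 10, -2], [105, 49, 15, -3], [140, 65, 20, -4], [175, 82, 25, -5], [210, 98, 30, -6], [245, 114, 35, -7], [280, 131, 40, -8], [315, 147, 40, -9], [350, 163, 40, -9], [385, 180, 40, -9], [410, 192, 40, -9], [410, 192, 40, -9], [410, 192, 40, -9], [410, 192, 40, -9]], hand=91)

```text
time: 1.4
tool_pos: [554.9, -312.3, 265.7]
tcp_rot: [-2.549, 1.569, 2.287]
contact_force: [0.4, -1.0, -0.0]
grip_width: 91.3
```

```bash
python3 - <<'E'
from h import *
o=get_obs();print(o['tool_pos'],o['tcp_rot'],o['time'],o['joint_positions'])
save('wrist','c1')
K,T=campose('wrist',o);print(T.round(3).tolist())
print(proj(K,T,[564,-307,86]))
print(R.from_euler('xyz',o['tcp_rot']).as_matrix()[:,2])
E
```

```text
[ 554.89510647 -312.30337007  265.71115661] [-2.54880837  1.56893562  2.28740935] 1.4 [-6.33109474e-01  5.34030133e-01  1.11180320e+00  4.09106101e-04
  1.49757475e+00  8.13827814e-01]
[[0.123, -0.958, -0.259, 624.093], [-0.992, -0.119, -0.031, -305.871], [-0.001, 0.261, -0.965, 424.595], [0.0, 0.0, 0.0, 1.0]]
[310.50861845 173.15019084]
[ 0.12351158 -0.99234193 -0.00154324]
```

View pics/c1.png

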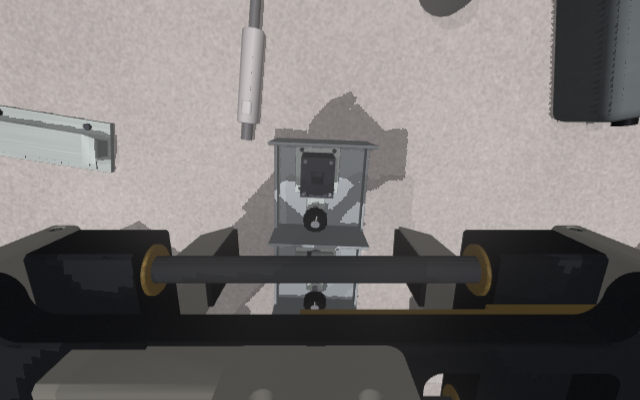

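```bash
python3 - <<'E'
from h import *
im=np.load('pics/c1.npy')
a=cv2.resize(im[135:245,265:375],None,fx=5,fy=5,interpolation=cv2.INTER_NEAREST)
a=cv2.convertScaleAbs(a,alpha=1.8)
cv2.imwrite('pics/d.png',a[:,:,::-1])
E
```

```text
(no output)
```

View pics/d.png

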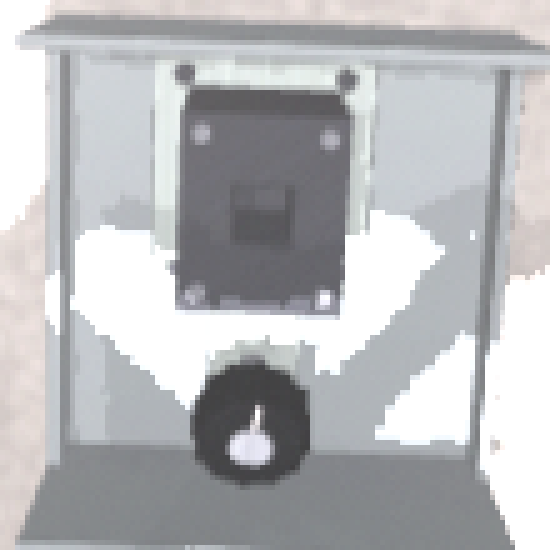

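```bash
python3 - <<'E'
from h import *
K,T=campose('wrist')
f=lambda p,z:onz(K,T,(265+p[0]/5-.5,135+p[1]/5-.5),z)
s=np.array([f(p,86)[:2] for p in [(201,134),(330,140),(324,298),(195,295)]])
print(s.round(1),s.mean(0))
yd=(s[0]-s[1])+(s[3]-s[2]);xd=(s[0]-s[3])+(s[1]-s[2])
print('yaw',np.degrees(np.arctan2(-yd[0],yd[1])),np.degrees(np.arctan2(xd[1],xd[0])))
c=np.array([f(p,86)[:2] for p in [(182,113),(350,116),(340,316),(177,308)]]);print(c.round(1),c.mean(0))
k=f((250,425),52);print('knob',k, 'yaw',np.degrees(np.arctan2(*(s.mean(0)-k[:2])[::-1])))
g=lambda p,z:onz(K,T,p,z).round(1)
for p in [(115,123),(113,171)]:print('foot',g(p,8))
E
```

```text
[[ 576.7 -299.1]
 [ 579.  -329.1]
 [ 541.2 -332.8]
 [ 538.1 -302. ]] [ 558.75128305 -315.76370648]
yaw 5.011863143926209 4.960001826092414
[[ 581.  -294.1]
 [ 585.1 -333. ]
 [ 537.2 -337.3]
 [ 534.4 -298.1]] [ 559.43181811 -315.61725461]
knob [ 495.30115068 -320.38383012   52.        ] yaw 4.16464424627036
foot [586.6 -30.2   8. ]
foot [518.  -23.6   8. ]
```

The block top is at (559,−316) with a yaw of about 5°. The rail mouth is at roughly (552,−27) with a yaw of about −5.5°. I'll descend and grip across y.

Call:
carry_out(rows=[[2, -2, -30, -1], [4, -3, -60, -2], [4, -3, -90, -2], [4, -3, -120, -2], [4, -3, -150, -2], [4, -3, -180, -2], [4, -3, -200, -2], [4, -3, -211, -2], [4, -3, -211, -2], [4, -3, -211, -2]], hand=91)

```text
time: 2.28
tool_pos: [558.3, -316.6, 55.7]
tcp_rot: [-2.823, 1.57, 1.976]
contact_force: [-0.8, 0.2, 0.0]
grip_width: 91.0
```

Call:
carry_out(rows=[[0, 0, 0, 0], [0, 0, 0, 0], [0, 0, 0, 0], [0, 0, 0, 0], [0, 0, 0, 0], [0, 0, 0, 0], [0, 0, 0, 0], [0, 0, 0, 0], [0, 0, 0, 0], [0, 0, 0, 0]], hand=30)

```text
time: 3.12
tool_pos: [558.1, -315.8, 55.6]
tcp_rot: [-2.762, 1.568, 2.037]
contact_force: [-2.0, 3.9, 3.3]
grip_width: 39.5
```

Call:
carry_out(rows=[[0, 0, 15, 0], [0, 0, 40, 0], [0, 0, 70, 0], [0, 0, 100, 0], [0, 25, 100, -2], [0, 55, 100, -4], [-3, 85, 100, -6], [-6, 115, 100, -8], [-9, 145, 95, -10], [-11, 175, 85, -10.5], [-12, 200, 75, -10.5], [-12.5, 215, 65, -10.5], [-12.5, 224, 60, -10.5], [-12.5, 224, 60, -10.5], [-12.5, 224, 60, -10.5], [-12.5, 224, 60, -10.5]])

```text
time: 4.45
tool_pos: [546.2, -93.1, 116.0]
tcp_rot: [3.005, 1.569, 1.338]
contact_force: [-0.2, -0.0, -4.6]
grip_width: 39.8
```

```bash
python3 - <<'E'
from h import *
o=get_obs();print(o['tool_pos'],o['tcp_rot'],o['time'],o['contact_force'],o['grip_width'])
Rm=R.from_euler('xyz',o['tcp_rot']).as_matrix();print(Rm[:,2])
im=save('wrist','e1');im2=save('side','e2')
a=im[60:300,80:400];b=cv2.resize(im2[180:270,260:370],None,fx=4,fy=4,interpolation=cv2.INTER_CUBIC)
a=cv2.resize(a,None,fx=2.4,fy=2.4,interpolation=cv2.INTER_CUBIC)
cv2.imwrite('pics/e1.png',cv2.convertScaleAbs(a,alpha=1.5)[:,:,::-1])
E
```

```text
[546.18827545 -93.10799057 116.00742124] [3.00548019 1.56935964 1.3376891 ] 4.45 [-0.23409076 -0.0492048  -4.56263376] 39.834568731453885
[-0.0968425 -0.9952987 -0.0014234]
```

View pics/e1.png

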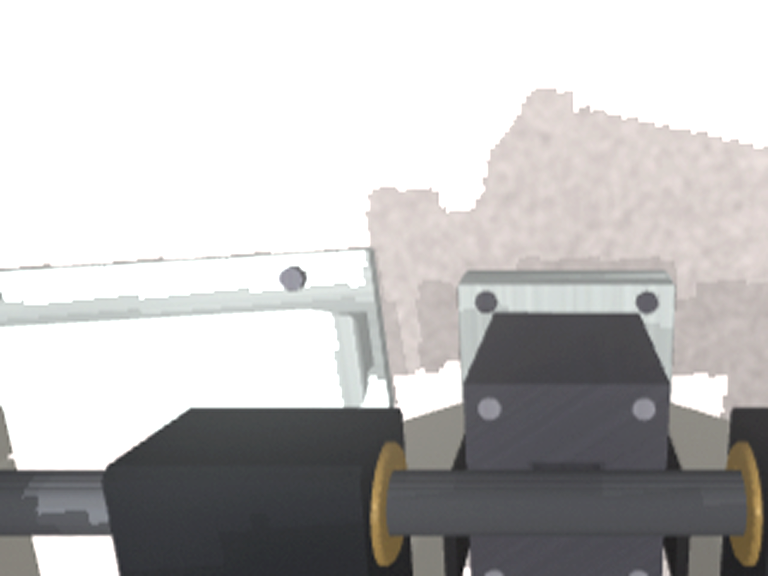

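```bash
cat > m.py <<'E'
from h import *
o=get_obs();K,T=campose('wrist',o)
g=lambda p,z:onz(K,T,(80+p[0]/2.4-.3,60+p[1]/2.4-.3),z)
def yaw(a,b): d=(b-a)[:2]; return np.degrees(np.arctan2(-d[0],d[1]))
for n,a,b,z in [('foot outer',(370,249),(0,269),8),('top edge',(330,308),(3,325),42),('block screws',(644,409),(489,408),146.4),('plate screws',(647,301),(486,301),86.4)]:
    A,B=g(a,z),g(b,z);print(n,A.round(1),B.round(1),'mid',((A+B)/2).round(1),'yaw',yaw(A,B).round(2))
print('foot corner',g((372,248),8).round(1),g((390,405),8).round(1),'top end',g((348,400),42).round(1),g((340,310),42).round(1))
im=np.load('pics/e1.npy');
# side view measure
K,T=campose('side');im=np.load('pics/e2.npy')
cv2.imwrite('pics/e2.png',cv2.resize(im[100:280,250:390],None,fx=4,fy=3.3,interpolation=cv2.INTER_CUBIC)[:,:,::-1])
E
python3 m.py
```

```text
foot outer [585.1 -23.3   8. ] [591.5 120.5   8. ] mid [588.3  48.6   8. ] yaw -2.52
top edge [570.3 -16.3  42. ] [575.4  97.1  42. ] mid [572.8  40.4  42. ] yaw -2.57
block screws [ 564.3 -112.4  146.4] [567.5 -82.1 146.4] mid [565.9 -97.3 146.4] yaw -5.99
plate screws [ 572.2 -120.2   86.4] [576.6 -75.9  86.4] mid [574.4 -98.1  86.4] yaw -5.61
foot corner [585.4 -24.1   8. ] [521.4 -20.6   8. ] top end [536.6 -16.4  42. ] [569.3 -19.6  42. ]
```

View pics/e2.png

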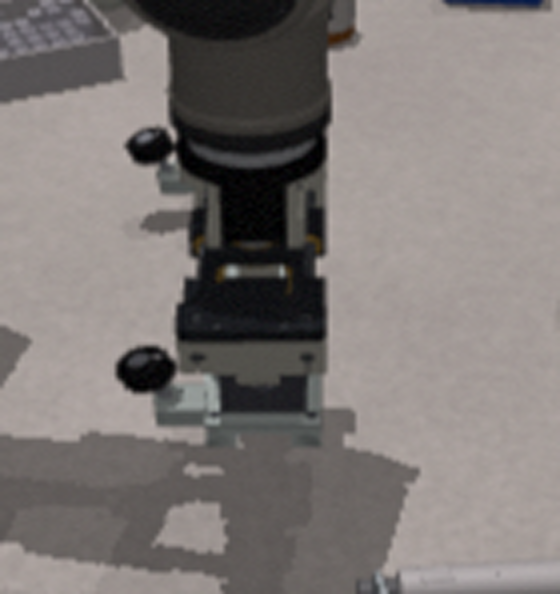

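Rail yaw refined to −2.55° and its line matches the holder's x within about 1 mm. I'll align, lower to the entry height and enter gently.

Call:
carry_out(rows=[[0, 0, -10, 1.5], [0, 0, -22, 3], [0, 0, -30, 3], [0, 0, -33, 3], [0, 5, -33, 3], [0.5, 15, -33, 3], [1, 25, -33, 3], [1.5, 34, -33, 3], [1.5, 34, -33, 3], [1.5, 34, -33, 3]])

```text
time: 5.38
tool_pos: [547.8, -58.2, 83.6]
tcp_rot: [2.506, 1.569, 0.892]
contact_force: [0.1, 0.1, -6.6]
grip_width: 39.8
```

```bash
python3 - <<'E'
from h import *
o=get_obs();print(o['tool_pos'],o['time'],o['contact_force'])
Rm=R.from_euler('xyz',o['tcp_rot']).as_matrix();print(Rm[:,2])
im=save('wrist','f1');a=im[60:300,80:400]
a=cv2.resize(a,None,fx=2.4,fy=2.4,interpolation=cv2.INTER_CUBIC)
cv2.imwrite('pics/f1.png',cv2.convertScaleAbs(a,alpha=1.1)[:,:,::-1])
E
```

```text
[547.82190493 -58.21629769  83.55120185] 5.3833 [ 0.07395076  0.13461084 -6.57459258]
[-0.0434786  -0.99905341 -0.00137631]
```

View pics/f1.png

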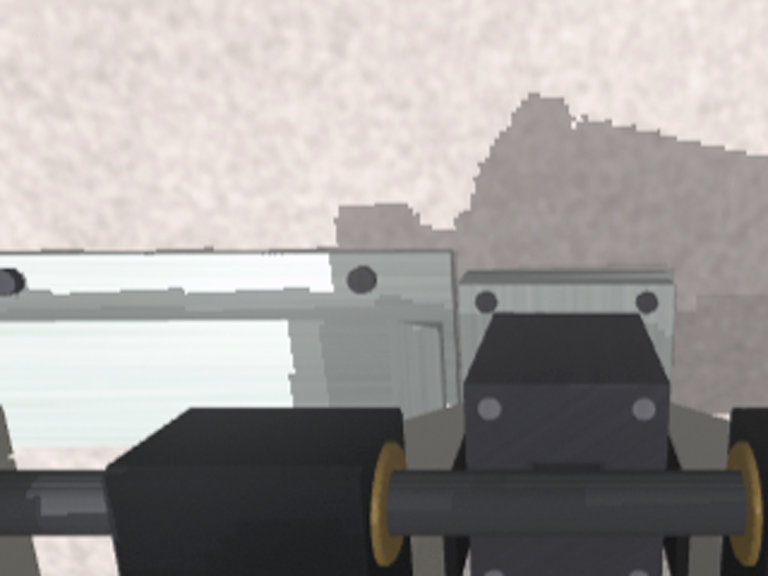

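```bash
python3 - <<'E'
from h import *
o=get_obs();K,T=campose('wrist',o);Rm=R.from_euler('xyz',o['tcp_rot']).as_matrix()
y=-Rm[:2,2];x=np.array([y[1],-y[0]])
g=lambda p,z:onz(K,T,(80+p[0]/2.4-.3,60+p[1]/2.4-.3),z)[:2]-o['tool_pos'][:2]
for n,p,z,off in [('plate edge',(460,283),54,32),('plate edge',(672,283),54,32),('blk scr',(489,408),114,19.15),('blk scr',(644,409),114,19.15),('railtop',(20,319.5),42,20),('railtop',(280,320),42,20),('foot',(20,251),8,35),('foot',(440,250),8,35)]:
    d=g(p,z);print(n,'lateral centre',(d@x-off).round(2),'along',(d@y).round(1))
print('mouth', [(g(p,z)@y).round(1) for p,z in [((454,300),8),((408,323),42),((443,323),39.5)]])
E
```

```text
plate edge lateral centre 1.64 along 27.1
plate edge lateral centre 1.63 along -31.0
blk scr lateral centre 1.01 along 13.1
blk scr lateral centre 0.8 along -17.3
railtop lateral centre 0.44 along 159.5
railtop lateral centre 0.27 along 82.6
foot lateral centre 0.89 along 182.1
foot lateral centre 1.19 along 40.5
mouth [np.float64(36.5), np.float64(44.8), np.float64(34.9)]
```

Call:
carry_out(rows=[[-0.5, 3, -0.5, 0], [-0.3, 9, -0.5, 0], [0, 15, -0.5, 0], [0.4, 21, -0.5, 0], [0.7, 27, -0.5, 0], [1, 33, -0.5, 0], [1.3, 40, -0.5, 0], [1.3, 40, -0.5, 0]])

```text
time: 6.1
tool_pos: [549.1, -17.2, 82.9]
tcp_rot: [2.747, 1.569, 1.133]
contact_force: [0.8, 0.1, -4.7]
grip_width: 39.7
```

Call:
carry_out(rows=[[0.5, 12, 0, 0], [1, 25, 0, 0], [1.7, 40, 0, 0], [2.4, 55, 0, 0], [3, 70, 0, 0], [3.5, 80, 0, 0], [3.5, 80, 0, 0], [3.5, 80, 0, 0]])

```text
time: 6.77
tool_pos: [552.3, 63.5, 82.8]
tcp_rot: [2.968, 1.569, 1.356]
contact_force: [-1.1, 0.2, -5.6]
grip_width: 39.7
```

Call:
carry_out(rows=[[0, 0, -1, 0], [0, 0, -1, 0], [0, 0, -1, 0], [0, 0, -1, 0], [0, 0, -1, 0], [0, 0, -1, 0], [0, 0, 15, 0], [0, 0, 40, 0], [-1, -20, 55, 7], [-2, -45, 55, 14], [-3, -68, 55, 21], [-3, -68, 55, 28], [-3, -68, 55, 35], [-3, -68, 55, 42], [-3, -68, 55, 49], [-3, -68, 55, 56], [-3, -68, 55, 63], [-3, -68, 55, 70], [-3, -68, 55, 77], [-3, -68, 55, 84]], hand=80)

```text
time: 8.43
tool_pos: [549.3, -4.6, 137.9]
tcp_rot: [2.942, 1.569, 2.802]
contact_force: [-0.2, 0.4, 0.2]
grip_width: 80.3
```

Call:
carry_out(rows=[[0, 0, 0, 6], [0, 0, -15, 6], [0, 0, -40, 6], [0, 0, -62, 6], [0, 0, -72, 6], [0, 0, -72, 6], [0, 0, -72, 6], [0, 0, -72, 6]], hand=10)

```text
time: 9.1
tool_pos: [550.3, -4.8, 67.1]
tcp_rot: [0.091, 1.57, 0.056]
contact_force: [-0.1, 0.2, -0.7]
grip_width: 31.5
```

```bash
python3 - <<'E'
from h import *
o=get_obs();print(o['tool_pos'],o['time'],o['contact_force'],o['grip_width'],o['joint_positions'])
Rm=R.from_euler('xyz',o['tcp_rot']).as_matrix();print(Rm[:,2])
E
```

```text
[550.27237071  -4.76672755  67.10994483] 9.1 [-0.05037558  0.15266826 -0.72888568] 31.501729660078873 [-1.48025921e-01  5.62404511e-01  1.65545943e+00  1.68863284e-04
  9.23076333e-01 -1.12479200e-01]
[ 9.99364437e-01 -3.56410272e-02  6.63373549e-04]
```

Call:
carry_out(rows=[[0, 5, 0, 0], [0.5, 15, 0, 0], [1, 25, 0, 0], [1.2, 30, 0, 0], [1.5, 35, 0, 0], [1.8, 41, 0, 0], [2.1, 47, 0, 0], [2.5, 54, 0, 0], [2.8, 61, 0, 0], [3.1, 68, 0, 0], [3.5, 75, 0, 0], [3.8, 82, 0, 0], [4, 89, 0, 0], [4.3, 96, 0, 0], [4.6, 102, 0, 0], [4.8, 108, 0, 0], [4.8, 110, 0, 0], [4.8, 110, 0, 0]], hand=10)

```text
time: 10.6
tool_pos: [554.9, 106.1, 67.0]
tcp_rot: [0.91, 1.57, 0.875]
contact_force: [0.1, -0.5, -0.6]
grip_width: 9.9
```

Call:
carry_out(rows=[[0.1, 2, 0, 0], [0.2, 4, 0, 0], [0.3, 6, 0, 0], [0.4, 8, 0, 0], [0.4, 9, 0, 0], [0.5, 10, 0, 0], [0.5, 10, 0, 0]])

```text
time: 11.18
tool_pos: [555.3, 116.3, 66.9]
tcp_rot: [1.421, 1.57, 1.386]
contact_force: [0.2, -1.4, -0.1]
grip_width: 9.9
```

Call:
carry_out(rows=[[0.1, 1, 0, 0], [0.1, 2, 0, 0], [0.2, 3, 0, 0], [0.2, 4, 0, 0], [0.2, 4, 0, 0]])

```text
time: 11.6
tool_pos: [555.5, 119.6, 67.0]
tcp_rot: [-1.694, 1.57, -1.729]
contact_force: [-0.7, -5.4, 1.1]
grip_width: 10.0
```

Call:
carry_out(rows=[[0, 1, 0, 0], [0.1, 2, 0, 0], [0.1, 2, 0, 0]])

```text
time: 11.85
tool_pos: [555.5, 119.7, 67.3]
tcp_rot: [-1.687, 1.567, -1.722]
contact_force: [-0.9, -9.8, 4.0]
grip_width: 10.2
```

Home: 10 N of push with no further travel. I'll back off, rise, go over the knob and look.

Call:
carry_out(rows=[[0, -8, 0, 0], [0, -15, 5, 0], [0, -15, 35, 0], [0, -15, 70, 0], [0, -15, 100, 0], [-20, -5, 110, -6], [-45, 10, 110, -12], [-62, 25, 110, -18], [-65, 28, 110, -24], [-65, 28, 110, -30], [-65, 28, 110, -30], [-65, 28, 110, -30]], hand=46)

```text
time: 12.85
tool_pos: [490.6, 147.7, 177.6]
tcp_rot: [-1.615, 1.568, -2.17]
contact_force: [0.3, -0.2, -0.4]
grip_width: 46.1
```

```bash
python3 - <<'E'
from h import *
o=get_obs();print(o['tool_pos'],o['time'],o['grip_width'])
Rm=R.from_euler('xyz',o['tcp_rot']).as_matrix();print(np.degrees(np.arctan2(Rm[1,2],Rm[0,2])))
im=save('wrist','g1')
K,T=campose('wrist',o);np.save('pics/g1T.npy',T)
for n,p in [('knob top',[489.5,152.2,82]),('blocktop',[557.7,149.2,112])]:print(n,proj(K,T,p))
a=cv2.resize(im[0:300,150:550],None,fx=2,fy=2,interpolation=cv2.INTER_CUBIC)
cv2.imwrite('pics/g1.png',cv2.convertScaleAbs(a,alpha=1.2)[:,:,::-1])
E
```

```text
[490.62442099 147.7338385  177.61079896] 12.85 46.11819820900821
-31.805136191413
knob top [310.84213067 194.66358728]
blocktop [387.06130482 162.42077107]
```

View pics/g1.png

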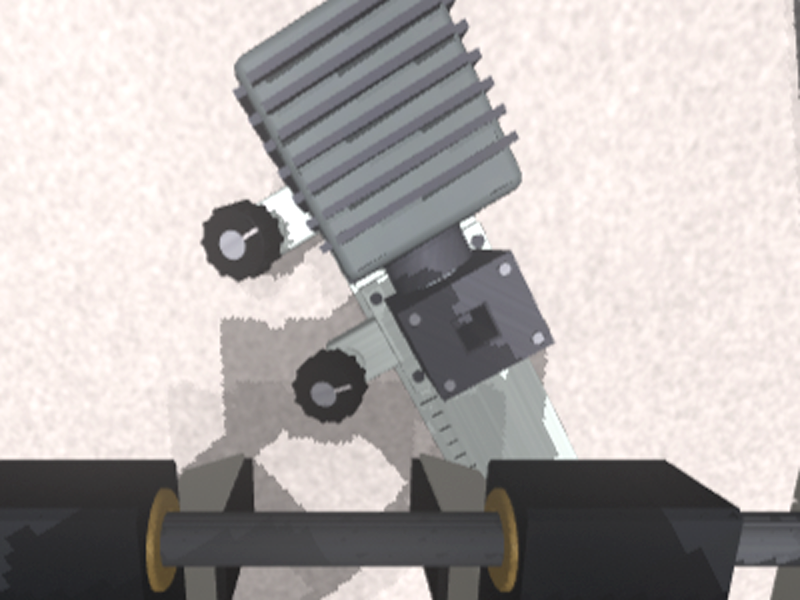

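The knob's cap is at crop (322,393) against a prediction of (322,389). The block's well is at (477,327) against (474,325). So the holder is home as computed. I'll descend on the knob.

Call:
carry_out(rows=[[0, 0, -25, 0], [0, 0, -55, 0], [0, 0, -80, 0], [0, 0, -98, 0], [0, 0, -110, 0], [0, 0, -117, 0], [0, 0, -117, 0], [0, 0, -117, 0]], hand=42)

```text
time: 13.57
tool_pos: [491.0, 147.4, 60.6]
tcp_rot: [-1.67, 1.568, -2.225]
contact_force: [-0.2, 1.0, -0.2]
grip_width: 41.9
```

Call:
carry_out(rows=[[0, 0, 0, 0], [0, 0, 0, 0], [0, 0, 0, 0], [0, 0, 0, 0], [0, 0, 0, 0], [0, 0, 0, 0]], hand=10)

```text
time: 14.07
tool_pos: [490.5, 147.8, 61.3]
tcp_rot: [-1.883, 1.568, -2.437]
contact_force: [-4.9, 2.1, 5.4]
grip_width: 30.7
```

Gripped at 30.7 mm, which fits the 30 mm knob. First stroke.

Call:
carry_out(rows=[[-0.4, 0.4, 0, -6.5], [-0.8, 0.9, 0, -13], [-1.2, 1.3, 0, -20], [-1.6, 1.7, 0, -27], [-1.9, 2.1, 0, -33], [-1.9, 2.1, 0, -33], [-1.9, 2.1, 0, -33]])

```text
time: 14.65
tool_pos: [488.0, 149.9, 61.5]
tcp_rot: [-1.878, 1.567, -3.005]
contact_force: [-4.1, 0.4, 1.2]
grip_width: 30.4
```

```bash
cat > s.py <<'E'
from h import *
o=get_obs();Rm=R.from_euler('xyz',o['tcp_rot']).as_matrix()
print(o['time'],o['tool_pos'].round(1),'F',o['contact_force'].round(1),'M',o['moment'].round(2),'w',round(o['grip_width'],1),'psi',np.degrees(np.arctan2(Rm[1,2],Rm[0,2])).round(1))
E
python3 s.py
```

```text
14.65 [488.  149.9  61.5] F [-4.1  0.4  1.2] M [0.34 0.73 0.07] w 30.4 psi -64.5
```

Call:
carry_out(rows=[[0, 0, 0, 0], [0, 0, 0, 0], [0, 0, 0, 0], [0.4, -0.4, -0.5, 6.5], [0.8, -0.9, -0.5, 13], [1.2, -1.3, -1, 20], [1.6, -1.7, -1, 27], [2, -2, -1, 33], [2, -2, -1, 33], [2, -2, -1, 33]], hand=42)

```text
time: 15.48
tool_pos: [490.5, 147.8, 60.6]
tcp_rot: [-1.7, 1.567, -2.254]
contact_force: [0.6, -0.2, 0.2]
grip_width: 42.2
```

Call:
carry_out(rows=[[0, 0, 0, 0], [0, 0, 0, 0], [0, 0, 0, 0], [0, 0, 0, 0], [0, 0, 0, 0], [0, 0, 0, 0], [-0.4, 0.4, 0, -6.5], [-0.8, 0.9, 0, -13], [-1.2, 1.3, 0, -20], [-1.6, 1.7, 0, -27], [-1.9, 2.1, 0, -33], [-1.9, 2.1, 0, -33], [-1.9, 2.1, 0, -33]], hand=10)

```text
time: 16.57
tool_pos: [488.0, 149.6, 60.5]
tcp_rot: [-1.624, 1.566, -2.751]
contact_force: [-4.1, -1.7, 2.0]
grip_width: 30.3
```

```bash
python3 s.py; python3 - <<'E'
from h import *
o=get_obs();im=save('wrist','k2');K,T=campose('wrist',o);print(proj(K,T,[489.5,152.2,82]))
E
```

```text
16.5667 [488.  149.6  60.5] F [-4.1 -1.7  2. ] M [-0.69  0.5  -0.18] w 30.3 psi -64.5
[308.85875578 253.96904531]
```

Two strokes done, 66°. Two more.

Call:
carry_out(rows=[[0, 0, 0, 0], [0, 0, 0, 0], [0, 0, 0, 0], [0.4, -0.4, 0, 6.5], [0.8, -0.9, 0, 13], [1.2, -1.3, 0, 20], [1.6, -1.7, 0, 27], [2, -2, 0, 33], [2, -2, 0, 33], [2, -2, 0, 33]], hand=42)

```text
time: 17.45
tool_pos: [490.4, 147.6, 60.6]
tcp_rot: [-1.527, 1.566, -2.08]
contact_force: [1.0, 0.4, 0.6]
grip_width: 42.1
```

Call:
carry_out(rows=[[0, 0, 0, 0], [0, 0, 0, 0], [0, 0, 0, 0], [0, 0, 0, 0], [0, 0, 0, 0], [0, 0, 0, 0], [-0.4, 0.4, 0, -6.5], [-0.8, 0.9, 0, -13], [-1.2, 1.3, 0, -20], [-1.6, 1.7, 0, -27], [-1.9, 2.1, 0, -33], [-1.9, 2.1, 0, -33], [-1.9, 2.1, 0, -33]], hand=10)

```text
time: 18.53
tool_pos: [488.0, 149.3, 60.4]
tcp_rot: [-1.507, 1.565, -2.633]
contact_force: [-2.1, -2.0, 0.8]
grip_width: 29.8
```

```bash
python3 s.py
```

```text
18.5333 [488.  149.3  60.4] F [-2.1 -2.   0.8] M [-0.63  0.35 -0.24] w 29.8 psi -64.5
```

Call:
carry_out(rows=[[0, 0, 0, 0], [0, 0, 0, 0], [0, 0, 0, 0], [0.4, -0.4, 0, 6.5], [0.8, -0.9, 0, 13], [1.2, -1.3, 0, 20], [1.6, -1.7, 0, 27], [2, -2, 0, 33], [2, -2, 0, 33], [2, -2, 0, 33]], hand=42)

```text
time: 19.37
tool_pos: [490.4, 147.4, 60.5]
tcp_rot: [-1.396, 1.566, -1.949]
contact_force: [0.2, 0.0, -0.2]
grip_width: 42.1
```

Call:
carry_out(rows=[[0, 0, 0, 0], [0, 0, 0, 0], [0, 0, 0, 0], [0, 0, 0, 0], [0, 0, 0, 0], [0, 0, 0, 0], [-0.4, 0.4, 0, -6.5], [-0.8, 0.9, 0, -13], [-1.2, 1.3, 0, -20], [-1.6, 1.7, 0, -27], [-1.9, 2.1, 0, -33], [-1.9, 2.1, 0, -33], [-1.9, 2.1, 0, -33]], hand=10)

```text
time: 20.45
tool_pos: [488.5, 149.3, 60.2]
tcp_rot: [-1.365, 1.565, -2.491]
contact_force: [-0.9, -0.2, -1.0]
grip_width: 30.4
```

```bash
python3 s.py
```

```text
20.45 [488.5 149.3  60.2] F [-0.9 -0.2 -1. ] M [-0.12  0.19  0.  ] w 30.4 psi -64.5
```

Call:
carry_out(rows=[[0, 0, 0, 0], [0, 0, 0, 0], [0, 0, 0, 0], [0.4, -0.4, 0, 6.5], [0.8, -0.9, 0, 13], [1.2, -1.3, 0, 20], [1.6, -1.7, 0, 27], [2, -2, 0, 33], [2, -2, 0, 33], [2, -2, 0, 33]], hand=42)

```text
time: 21.28
tool_pos: [490.8, 147.3, 60.4]
tcp_rot: [-1.229, 1.566, -1.782]
contact_force: [0.2, 0.3, -0.9]
grip_width: 41.8
```

Call:
carry_out(rows=[[0, 0, 0, 0], [0, 0, 0, 0], [0, 0, 0, 0], [0, 0, 0, 0], [0, 0, 0, 0], [0, 0, 0, 0], [-0.2, 0.2, 0, -4], [-0.5, 0.5, 0, -8], [-0.7, 0.8, 0, -12], [-0.9, 1, 0, -16], [-1.2, 1.3, 0, -20]], hand=10)

```text
time: 22.2
tool_pos: [489.0, 148.7, 60.2]
tcp_rot: [-1.389, 1.565, -2.296]
contact_force: [-1.3, -1.4, -0.3]
grip_width: 30.5
```

```bash
python3 s.py
```

```text
22.2 [489.  148.7  60.2] F [-1.3 -1.4 -0.3] M [0.05 0.19 0.1 ] w 30.5 psi -51.9
```

Release, rise and look at the knob's pointer from the same pose as before.

Call:
carry_out(rows=[[0, 0, 0, 0], [0, 0, 0, 0], [0, 0, 0, 0], [0, 0, 0, 0], [0.5, -0.5, 10, 7], [1, -1, 35, 14], [1.6, -1, 65, 20], [1.6, -1, 95, 20], [1.6, -1, 117, 20], [1.6, -1, 117, 20], [1.6, -1, 117, 20]], hand=42)

```text
time: 23.12
tool_pos: [491.3, 147.8, 178.3]
tcp_rot: [-0.84, 1.566, -1.396]
contact_force: [-0.2, -0.0, -0.4]
grip_width: 42.1
```

```bash
python3 s.py; python3 - <<'E'
from h import *
o=get_obs();im=save('wrist','k3');K,T=campose('wrist',o)
for n,p in [('knob top',[489.5,152.2,82]),('blocktop',[557.7,149.2,112])]:print(n,proj(K,T,p))
g=np.load('pics/g1.npy')
f=lambda i,c,s:cv2.resize(cv2.convertScaleAbs(i[c[1]:c[3],c[0]:c[2]],alpha=1.2),None,fx=s,fy=s,interpolation=cv2.INTER_CUBIC)
c=(230,90,430,220);v=np.hstack([f(g,c,2),f(im,c,2)])
c=(290,170,340,220);w=np.hstack([f(g,c,6),f(im,c,6)]);w=np.pad(w,((0,0),(0,v.shape[1]-w.shape[1]),(0,0)))
cv2.imwrite('pics/k3.png',np.vstack([v,w])[:,:,::-1])
E
```

```text
23.1167 [491.3 147.8 178.3] F [-0.2 -0.  -0.4] M [-0.05 -0.09  0.02] w 42.1 psi -31.9
knob top [309.89140252 194.82509118]
blocktop [385.71970406 162.60836645]
```

View pics/k3.png

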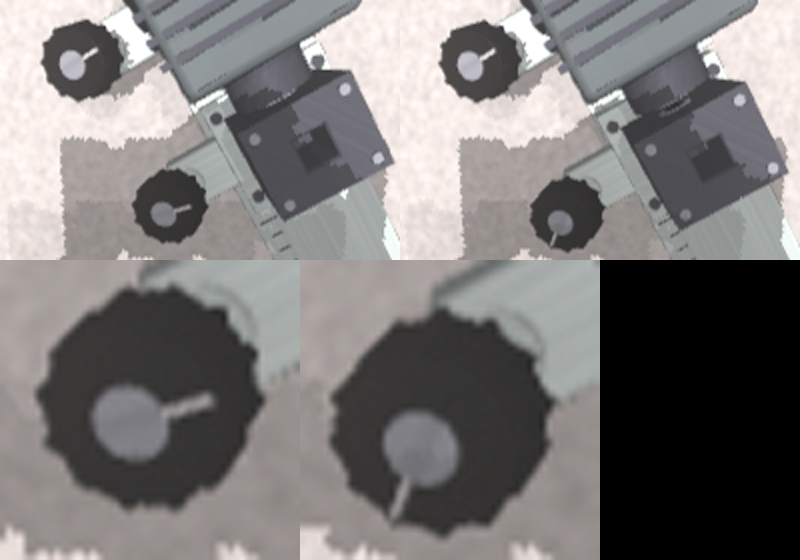

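```bash
python3 - <<'E'
from h import *
Ta=np.load('pics/g1T.npy');K,Tb=campose('wrist')
y=np.array([.0445,.999])
c=(230,90)
f=lambda T,p,z,o=0:onz(K,T,(c[0]+(p[0]-o)/2-.25,c[1]+p[1]/2-.25),z)[:2]
# block screws & lamp cap
A=[(255,139),(345,89),(378,158),(291,206)];B=[(650,150),(740,100),(773,168),(685,215)]
a=np.mean([f(Ta,p,112) for p in A],0);b=np.mean([f(Tb,p,112,400) for p in B],0)
la=f(Ta,(72,66),82);lb=f(Tb,(470,63),82,400)
print(a,b,'shift',b-a,'lamp',lb-la,'rel along',((b-a)-(lb-la))@y)
print('block-lampknob along', (a-la)@y,(b-lb)@y)
# pointer angles via camera: ray onto tilted face plane
x=np.array([.999,-.0445,0]);yy=np.array([.0445,.999,0]);n=-.375*x+np.array([0,0,.927]);n/=np.linalg.norm(n);u=np.cross(yy,n)
def face(T,p,c0):
    o,d=ray(K,T,p);q=o+d*((c0-o)@n)/(d@n);return np.array([q@u,q@yy])
for T,c1,t1,c0 in [(Ta,(131,422),(212,400),[489.5,152,82]),(Tb,(421-300,448),(396-300,514),[489.5,148,82])]:
    g=lambda p:(290+p[0]/6-.4,170+p[1]/6-.4)
    d=face(T,g(t1),np.array(c0))-face(T,g(c1),np.array(c0));print(np.degrees(np.arctan2(d[1],d[0])))
g2=lambda p:(c[0]+p[0]/2,c[1]+p[1]/2)
d=face(Ta,g2((98,49)),np.array([489.5,227,82]))-face(Ta,g2((82,58)),np.array([489.5,227,82]));print('lamp ptr',np.degrees(np.arctan2(d[1],d[0])))
E
```

```text
[557.85751276 147.52460093] [553.95395011 144.87606537] shift [-3.90356264 -2.64853556] lamp [0.00576316 1.03551697] rel along -3.8543334772581073
block-lampknob along -74.92402438928612 -78.77835786654421
-3.2468988712992917
-138.84311774697315
lamp ptr -2.752232981789045
```

The knob reads about 2.4 rad, but the holder was dragged back about 3.9 mm along the rail. That is still in tolerance, but only just. I'll push it home again, with the fingers on the −y face, to where the TCP stood when it butted (y = 119.7).

Call:
carry_out(rows=[[10, -12, 0, 6], [28, -26, 0, 12], [46, -40, 0, 18], [60, -47, 0, 24], [62, -48, -10, 30], [62, -48, -40, 30], [62, -48, -75, 30], [62, -48, -100, 30], [62, -48, -111, 30], [62, -48, -111, 30], [62, -48, -111, 30], [62, -48, -111, 30]], hand=10)

```text
time: 24.17
tool_pos: [553.4, 99.8, 67.2]
tcp_rot: [-1.016, 1.564, -1.049]
contact_force: [0.4, 0.0, 0.2]
grip_width: 9.4
```

Call:
carry_out(rows=[[0.2, 4, 0, 0], [0.4, 8, 0, 0], [0.6, 12, 0, 0], [0.7, 15, 0, 0], [0.8, 17, 0, 0], [0.8, 17, 0, 0], [0.8, 17, 0, 0]])

```text
time: 24.75
tool_pos: [554.5, 116.1, 67.9]
tcp_rot: [-1.023, 1.563, -1.056]
contact_force: [0.0, -4.9, 4.2]
grip_width: 9.6
```

Call:
carry_out(rows=[[0, 1, -0.5, 0], [0.1, 2, -0.5, 0], [0.1, 3, -0.5, 0], [0.1, 4, -0.5, 0], [0.1, 4, -0.5, 0]])

```text
time: 25.17
tool_pos: [554.7, 116.5, 68.2]
tcp_rot: [-1.248, 1.558, -1.28]
contact_force: [-2.7, -18.5, 5.9]
grip_width: 9.9
```

Call:
carry_out(rows=[[0, 1, 0, 0], [0.1, 2, 0, 0], [0.1, 3, 0, 0], [0.1, 3, 0, 0]])

```text
time: 25.5
tool_pos: [554.7, 116.3, 68.6]
tcp_rot: [-1.368, 1.553, -1.4]
contact_force: [-2.0, -17.2, 4.3]
grip_width: 10.4
```

The clamped holder resists 18 N without moving and sits about 3.3 mm short of full contact, inside the 5 mm tolerance. I'll retreat and make a final check from the earlier viewing pose.

Call:
carry_out(rows=[[0, -8, 0, 0], [0, -16, 0, 0], [0, -16, 30, 0], [0, -16, 65, 0], [0, -16, 95, 0], [-15, -5, 110, -6], [-30, 10, 110, -12], [-50, 25, 110, -18], [-63, 31, 110, -24], [-63, 31, 110, -30], [-63, 31, 110, -30], [-63, 31, 110, -30]], hand=42)

```text
time: 26.5
tool_pos: [491.9, 147.6, 178.8]
tcp_rot: [-1.343, 1.554, -1.895]
contact_force: [0.9, -0.7, -0.2]
grip_width: 42.2
```

```bash
python3 s.py; python3 - <<'E'
from h import *
o=get_obs();im=save('wrist','l1');K,T=campose('wrist',o);np.save('pics/l1T.npy',T)
c=(240,95,420,225)
v=cv2.resize(cv2.convertScaleAbs(im[c[1]:c[3],c[0]:c[2]],alpha=1.3),None,fx=4.4,fy=4.4,interpolation=cv2.INTER_CUBIC)
cv2.imwrite('pics/l1.png',v[:,:,::-1])
E
```

```text
26.5 [491.9 147.6 178.8] F [ 0.9 -0.7 -0.2] M [-0.02 -0.08 -0.01] w 42.2 psi -31.6
```

View pics/l1.png

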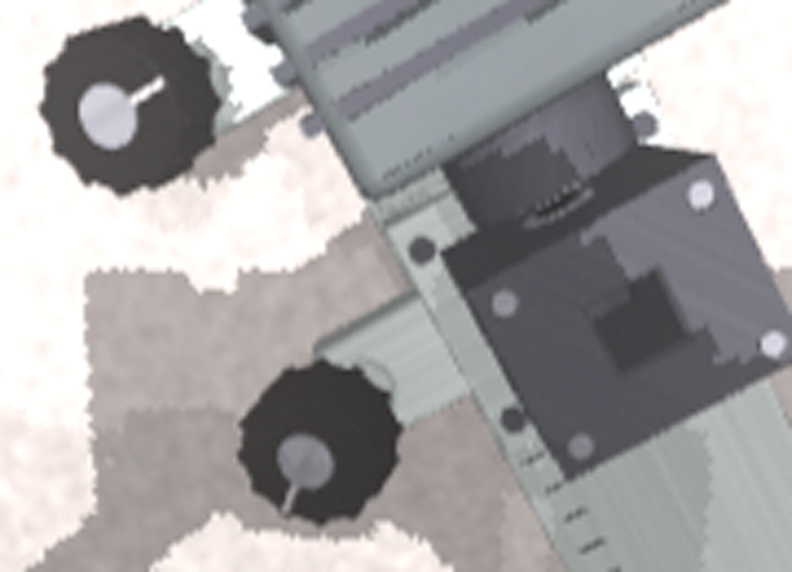

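```bash
python3 - <<'E'
from h import *
K,_=campose('wrist');T=np.load('pics/l1T.npy');Ta=np.load('pics/g1T.npy')
y=np.array([.0445,.999]);x=np.array([.999,-.0445])
g=lambda p,z:onz(K,T,(240+p[0]/4.4-.4,95+p[1]/4.4-.4),z)[:2]
ga=lambda p,z:onz(K,Ta,(150+p[0]/2-.25,p[1]/2-.25),z)[:2]
for nm,k,h in [('home',ga((232,244),82),ga((323,393),82)),('now',g((108,115),82),g((306,460),82))]:
    print(nm,'knob-knob along',(h-k)@y,'across',(h-k)@x)
for z in (112,114):
    s=[g(p,z) for p in [(505,303),(701,194),(773,344),(581,447)]];m=np.mean(s,0);k=g((108,115),82)
    d=s[1]-s[0]+s[2]-s[3];print(z,m,'along from lampknob',(m-k)@y,'across',(m-k)@x,'yaw',np.degrees(np.arctan2(d[1],d[0])), np.linalg.norm(d)/2)
sa=[ga(p,112) for p in [(414,320),(505,270),(538,338),(450,386)]];m=np.mean(sa,0);k=ga((232,244),82);d=sa[1]-sa[0]+sa[2]-sa[3]
print('home',(m-k)@y,(m-k)@x,np.degrees(np.arctan2(d[1],d[0])),np.linalg.norm(d)/2)
E
```

```text
home knob-knob along -75.45888817859361 across 1.4856538745633614
now knob-knob along -78.53391167137634 across -0.7302327330893524
112 [555.26140977 144.93429567] along from lampknob -78.22508329563802 across 67.96501574808832 yaw -1.955283375391705 38.21435787362052
114 [555.02855506 145.49205548] along from lampknob -77.67824327115368 across 67.70757358422343 yaw -1.955283375391697 37.87401082654812
home -75.69299401322299 70.13734087978841 -2.1487293813155537 38.44691718609013
```

Every measure of the holder is within tolerance. I'll check the detector by image difference and hand in.

```bash
python3 - <<'E'
from h import *
a=np.load('pics/a2.npy').astype(int);b=capture('side').astype(int)
d=np.abs(a-b)[280:350,218:283].max(2);print('changed px in detector region',(d>40).sum(),'of',d.size)
print(close_job())
E
```

```text
changed px in detector region 4 of 4550
the job is handed in; nothing more can be done
None
```

I slid the cuvette holder onto the rail, clamped it and handed the job in, but it sits about 2–3 mm short of touching the lamp's carrier. That is inside the 5 mm tolerance. The hand-in gives no verdict, so the figures below are my own last checks.

I took the holder from the tray by its y faces, slid it onto the rail with its knob towards the robot, and pushed it until it butted. I then turned the knob clockwise in five gripped strokes and let go.

| Check | Result | Limit |
|---|---|---|
| Along the rail | 2.0–3.1 mm short of contact by camera, 3.3 mm by touch | 5 mm |
| Across the rail | about 2 mm towards the robot | 5 mm |
| Yaw relative to the rail | about 0.01 rad | 0.08 rad |
| Knob angle, from its pointer | about 2.4 rad | above 2.2 rad |
| Detector head | no visible change in the side view | within 30 mm |

- **Slipped back:** turning the knob dragged the holder back from full contact. When I pushed it again with about 18 N it did not move, so it is clamped and I left it there.
- **Measurements that differ:** the camera read 3.9 mm short before that push and 2.0–3.1 mm after it. I put the spread down to measuring error, partly from the clamp possibly lifting the holder slightly.
- **Not measured:** I did not check the holder's height or tilt directly after clamping.

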